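# Drive a jammed slide block out of its guide housing

### The job

The brass slide block is jammed deep in the pocket of the grey guide housing. Take the wooden-handled drift and, through the small hole in the back of the housing, push the block out of the pocket until it lies fully clear on the narrow ledge in front, without your fingers touching it before it is out and without letting it drop off onto the bench. Then put the block in the empty small-parts bin (not the one with bolts), lay the drift down flat on the bench, and leave the tape roll, padlock and spring clamp where they are.

Things in the scene. Friction and masses are not known exactly. Their poses are not given: they have to be found in the camera images.
- housing: Grey guide housing bolted down: block 90 x 70 x 82 mm (x, y, z; screw cap to 89) on a 136 x 70 x 10 mm flange. Origin: centre of its underside, z up. Pocket 32 wide (x), floor 40 and roof 66 mm up, open in the front face (y = -35), closed at the back by a 10 mm wall (y = 25 to 35) with the access hole. From the mouth a free-ended ledge, 26 wide (x), 10 thick, runs level with the floor to y = -90.
- access_hole (a point): Centre of the 18 x 18 mm square access hole on the outer rear face of the housing, 52 mm above the bench; axes as the housing's: the hole runs along the housing's -y into the pocket.
- mouth (a point): Centre of the pocket's open mouth in the front face, 52 mm above the bench; axes as the housing's. A hidden spring plunger in the roof, 20 mm inside the mouth, presses on the block: pushing takes about 5 to 15 N until the block's rear end has passed it; then only the block's weight rubs.
- block_centre (a point): Centre of the brass slide block, 30 x 45 x 24 mm (x, y, z), 0.17 to 0.35 kg, y along the pocket. At the start its front end is 3 to 13 mm inside the mouth, its rear end 2 to 12 mm from the inside of the rear wall. On the ledge it overhangs by 2 mm each side and can be gripped from above across its 30 mm width. It tips off if its centre passes the ledge's end, 55 mm beyond the mouth.
- drift_grip (a point): Centre of the drift's dark wooden handle, on its axis, 12 mm up when it lies on the bench. Handle 90 mm long (x), 24 x 24 mm with flat sides; x points to the tip. From 45 mm ahead of here a steel nose, 9 mm thick (a 15 mm collar for its first 4 mm), runs 110 mm along the axis; 6 mm steel cap behind. Loose, 0.13 to 0.25 kg.
- drift_tip (a point): Blunt tip of the drift's nose, 155 mm from drift_grip along +x of the drift, on its axis.
- empty_bin: Empty small-parts bin, 93 x 124 x 50 mm (x, y, z), does not move. Origin: centre of its underside; floor 2 mm, inside 88 x 112 mm; side and back walls 50 mm high, front wall (-x) 26 mm high. It changes places with the bin of bolts.
- bolt_bin: Similar bin, 98 x 124 x 52 mm, with bolts in it, does not move; origin at the centre of its underside. Not for the block.
- tape: Tape roll, 74 mm across, 25 mm high, lying flat; origin at the centre of its underside. Leave alone.
- lock: Padlock, 59 x 38 x 13 mm, lying flat; origin at the centre of its underside. Leave alone.
- clamp: Spring clamp, 100 x 55 x 16 mm, lying flat; origin at the centre of its underside. Leave alone.
Mind the look-alikes: they are no part of the job. Of the things that look like the part that bears drift_grip, the larger one is meant.

How it is judged:
By the outcome, as a careful person would: the job done as asked, in the order asked, and still so for the second after the job is handed in, with the robot touching nothing.
It also fails if it takes over 58 s, if anything falls off the work surface, if the arm or the gripper's body presses on something with over 40 N, if the wrist force passes 120 N, or if a joint passes its speed limit or range.

### The arm

A 6-joint arm with a two-finger parallel gripper is mounted at the origin on a cart in front of the work surface, level with it; the furniture and walls round the work are solid. World frame = base frame: x ahead of the robot, y to its left, z up, the work surface at z = 0. Lengths are in m, angles in rad, forces in N, time in s.
With the tool pointing down it reaches from about 0.35 to 0.975 m from the base axis. Payload 4.9 kg.
Tool frame: the origin (TCP) lies on the mounting face of the last link; the fingertips stand 173 mm ahead of it and the grasp point (between the pads) lies 155 mm ahead of it; z points along the fingers, y is the direction in which the jaws open and shut (so a half turn about z gives the same grasp; the last joint's range is limited). The gripper opens to 85 mm and grips with 20 to 120 N. Pads are 22 mm wide; open, the fingers measure 114 mm over their backs; the gripper's body (76 mm by 85 mm) begins 54 mm behind the grasp point. The pads swing forward as they close: fully open they stand 13 mm farther back than shut.
Start: joints at [-1.249, 0.053, 1.613, -0, 1.476, -0.119], TCP at [0.267, -0.565, 0.405] pointing down, gripper open.
Joint ranges: [-3.01, 3.01], [-1.01, 2.22], [0.06, 2.58], [-1.02, 4.17], [0.09, 2.62], [-3.14, 3.14]. Speed limits (rad/s): [2.57, 2.57, 3.14, 3.14, 3.14, 3.14].

### API

Orientations are given as a unit quaternion [w, x, y, z].
In Python, from plant import manip gives the robot as it stands.
- The arm moves only by the tool play_rows, never from a script. Its argument "increments" is a list of rows, each an object with "offset": the shift along the tool's x, y, z in mm, a list of three; "twist": the turn about the tool's z in rad; "grip": the opening, from 0 (shut) to 1 (fully open). In form: [{"offset": [dx, dy, dz], "twist": twist, "grip": grip}, ...]. A call has 1 to 5 rows; each row is the pose to reach, as a shift and turn from the pose commanded when the call began, along the tool's axes at that moment; what a row does not reach only later rows make up. A row lasts 1/12 s, in which the tool goes at most 41.7 mm and 7.16 degrees, less where a joint would pass 70% of its speed; a pose out of reach is approached as far as the arm can. A call with a gripper value outside its range is refused whole. The fingers move at their own pace and stop on an object; the grip force is fixed at half the most. Time passes only in rows, so rows that repeat a pose let the fingers close. It gives the time, the measured TCP pose, the force and the opening at its end, in the units of the state.
- manip.state(): the state, without advancing time (a new reading comes with each control period).
- manip.grab_frame(name): name is "side" or "top"; returns the picture (400x640x3 uint8, blue, green, red); there is no depth.
- manip.get_calibration(name): a dict with "fx", "fy", "cx", "cy" (pixels), "k1" (the pictures are not rectified: a ray, as slopes to the right and down, at radius r is drawn at 1 + k1 r^2 times it, then the intrinsics apply), "T" (4x4, takes a point from camera to world coordinates). Camera axes: x right, y down, z forward; pixel columns grow to the right and rows downward; lengths in m; the calibration is good to about 2 mm. A picture is of the moment at which its call begins. get_calibration takes no time and is no camera call.
- manip.job_done(): hands the job in, once; it reports no verdict.
Trained networks look in the newest picture that a camera, given by its name, has taken for a name from the list of things; names that differ only in an ending like _2 or _b are one class to them, and where a whole thing is asked for, a point or a joint stands for the part that bears it (a point fixed in the world has none). Each returns a list of dicts, best first, with "p" (0 to 1); they miss things now and then, are a little off and sometimes report something else, mostly with a low value. They report only what shows in the picture. A call takes as long as a camera call. They do not tell look-alikes from the thing itself.
- manip.boxes_of(query, camera): "xyz" ([x, y, z] in m, in the coordinates of the camera as it stood for that picture, good to about 4 mm: the middle of the surface that is visible of it).
- manip.tip_of(query, camera): "xyz" ([x, y, z] in m, in the coordinates of the camera as it stood for that picture, good to about 4 mm: a listed point, or the origin of a listed thing).
The state is a dict: "time": time; "joint_pos": joint angles; "joint_vel": joint speeds; "joint_efforts": joint torques, N m; "tool_pos": TCP position; "tool_rot": TCP orientation; "contact_force": force on the tool from outside, world axes, zero at the start; "ft_torque": the same for the moment, N m; "gripper_width": opening from 0.0 (shut) to 1.0 (fully open).
Only numpy, scipy, OpenCV 4.12 (cv2) and the standard library are available. Lean on these libraries where they do the work, as an engineer would, in place of code of your own. Each camera call takes 0.05 s, during which the arm holds its last target. There are 200 camera calls.

## Working session

There is one attempt and no reset: what is moved stays moved. The work goes in short steps, Python scripts to look and compute and a tool call to move; the robot and the scene stay as the last step left them, time stands still between calls to the robot, and variables do not carry over. Pictures are saved under pics/ and viewed, about 8 in all and at most 12, crops included, and the job is handed in when it is done.

Besides the shell and the picture viewer there is one more tool, called after ">>>" as name(argument=value, ...) on one line, values as JSON. play_rows: Moves the arm, as the interface text tells. Its arguments: {"type":"object","properties":{"increments":{"type":"array"}},"required":["increments"]}

```bash
mkdir -p pics; ls; cat > h.py <<'E'
import numpy as np, cv2
from plant import manip
from scipy.spatial.transform import Rotation as R
np.set_printoptions(precision=4,suppress=True)
def w(cam,p):
    T=np.array(manip.get_calibration(cam)["T"]); return T[:3,:3]@np.array(p)+T[:3,3]
def px(cam,P):
    c=manip.get_calibration(cam);T=np.array(c["T"]);q=T[:3,:3].T@(np.array(P)-T[:3,3])
    s=q[:2]/q[2];s=s*(1+c["k1"]*(s@s));return np.array([c["fx"]*s[0]+c["cx"],c["fy"]*s[1]+c["cy"]])
def ray(cam,u,v,z):
    c=manip.get_calibration(cam);T=np.array(c["T"]);d=np.array([(u-c["cx"])/c["fx"],(v-c["cy"])/c["fy"]])
    s=d.copy()
    for _ in range(20): s=d/(1+c["k1"]*(s@s))
    r=T[:3,:3]@np.array([s[0],s[1],1]);o=T[:3,3];return o+r*(z-o[2])/r[2]
E
python3 - <<'E'
from h import *
for c in("top","side"):
    im=manip.grab_frame(c);cv2.imwrite(f"pics/{c}0.png",im)
    k=manip.get_calibration(c);print(c,k["fx"],k["k1"],np.array(k["T"]))
for q in["housing","access_hole","mouth","block_centre","drift_grip","drift_tip","empty_bin","bolt_bin","tape","lock","clamp"]:
    for c in("top","side"):
        for d in manip.tip_of(q,c)[:4]: print(q,c,round(d["p"],2),w(c,d["xyz"]),px(c,w(c,d["xyz"])).round())
print(manip.state())
E
```

```text
pics
top 463.66019174661335 -0.11724779111573795 [[ 0.0038 -0.9831  0.1832  0.3155]
 [-1.     -0.0036  0.0011  0.0418]
 [-0.0005 -0.1832 -0.9831  1.3469]
 [ 0.      0.      0.      1.    ]]
side 481.47277745625706 0.02665236612076424 [[-0.9998  0.0112  0.0139  0.5366]
 [-0.0033  0.6461 -0.7633  0.9566]
 [-0.0175 -0.7632 -0.6459  0.8351]
 [ 0.      0.      0.      1.    ]]
housing side 0.7 [ 0.5493 -0.0005  0.0004] [318. 207.]
access_hole top 0.84 [0.5592 0.0372 0.0474] [328. 203.]
access_hole side 0.88 [0.558  0.0341 0.0539] [314. 200.]
mouth top 0.65 [ 0.5439 -0.0296  0.0509] [351. 209.]
mouth side 0.89 [ 0.5441 -0.0306  0.0542] [319. 184.]
mouth side 0.2 [0.7156 0.053  0.0017] [252. 221.]
drift_grip top 0.65 [0.4957 0.2834 0.0117] [243. 227.]
drift_grip top 0.52 [0.5853 0.3931 0.0109] [208. 197.]
drift_grip side 0.88 [0.5866 0.393  0.0051] [299. 334.]
drift_grip side 0.66 [0.5022 0.2844 0.0109] [339. 289.]
drift_tip top 0.69 [0.6378 0.2116 0.015 ] [269. 179.]
drift_tip top 0.57 [0.6834 0.4407 0.0021] [195. 165.]
drift_tip side 0.9 [0.6837 0.4399 0.0116] [248. 354.]
drift_tip side 0
[... 465 characters left out ...]
ock side 0.57 [0.5561 0.0343 0.0517] [315. 200.]
lock side 0.22 [0.7142 0.0475 0.0005] [253. 220.]
clamp top 0.67 [ 0.4102 -0.1381  0.0018] [388. 257.]
clamp side 0.71 [ 0.4126 -0.1406 -0.0019] [365. 175.]
{'time': 1.2, 'joint_pos': array([-1.249 ,  0.0527,  1.6129,  0.    ,  1.476 , -0.119 ]), 'joint_vel': array([-0.0006,  0.0009,  0.0007,  0.0004,  0.0026, -0.0018]), 'joint_efforts': array([ -0.0019, -39.3688, -37.0467,  -0.0003,   0.0006,   0.    ]), 'tool_pos': array([ 0.2666, -0.5652,  0.4047]), 'tool_rot': array([-0.    ,  0.9758,  0.2186,  0.    ]), 'contact_force': array([-0.2702, -0.3682,  0.7234]), 'ft_torque': array([-0.0163, -0.0262, -0.0215]), 'gripper_width': 1.002242482556087}
```

View pics/top0.png

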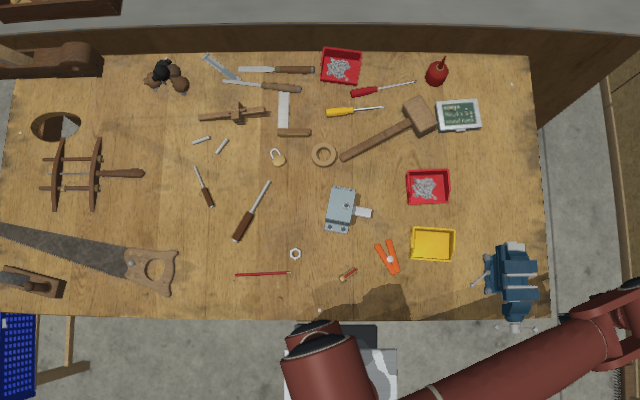

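```bash
python3 - <<'E'
import cv2
im=cv2.imread("pics/side0.png");cv2.imwrite("pics/s1.png",cv2.resize(im[130:380,210:450],None,fx=2.4,fy=2.4,interpolation=cv2.INTER_CUBIC))
E
```

```text
(no output)
```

View pics/s1.png

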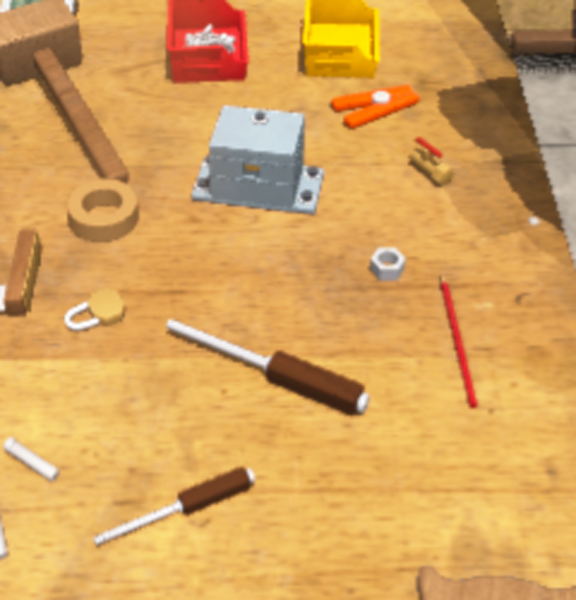

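The top view shows two wooden-handled drifts: a large one with its handle at top (243,228) and tip at (269,180), and a small one near (203,187). The measured lengths are 156 mm and 108 mm. The drift is 155 mm long, so the large one is meant, and the enlarged side crop confirms it (handle at crop (315,382), tip at (170,325)). The yellow bin at top (432,245) is the empty one. Next I'll refine the poses and overlay the housing model.

```bash
python3 - <<'E'
from h import *
acc={}
for i in range(4):
    for c in("top","side"):
        im=manip.grab_frame(c)
        for q in["housing","access_hole","mouth","drift_grip","drift_tip"]:
            for d in manip.tip_of(q,c)[:3]:
                p=w(c,d["xyz"])
                if d["p"]>.4: acc.setdefault((q,c),[]).append(p)
for k,v in acc.items():
    v=np.array(v)
    if "drift" in k[0]: v=v[v[:,1]<.33]
    print(k,len(v),np.median(v,0),v.std(0))
# housing overlay
h=np.mean([np.median(acc[("access_hole",c)],0) for c in("top","side")],0);m=np.mean([np.median(acc[("mouth",c)],0) for c in("top","side")],0)
d=(m-h)[:2];yaw=np.arctan2(d[0],-d[1]);ctr=((h+m)/2)[:2];print("yaw",np.degrees(yaw),ctr)
def H(x,y,z): c,s=np.cos(yaw),np.sin(yaw);return [ctr[0]+c*x-s*y,ctr[1]+s*x+c*y,z]
out=[]
for c,(u0,v0) in(("top",(310,165)),("side",(275,155))):
    im=manip.grab_frame(c)[v0:v0+75,u0:u0+80];s=7;im=cv2.resize(im,None,fx=s,fy=s,interpolation=cv2.INTER_CUBIC)[:, :]
    def L(pts,col):
        pp=np.array([(px(c,H(*p))-[u0,v0]+.5)*s for p in pts]).round().astype(int);cv2.polylines(im,[pp],True,col,1)
    L([(45,35,82),(-45,35,82),(-45,-35,82),(45,-35,82)],(0,0,255)) if 0 else None
    f=lambda P:[tuple(np.array(p)/1000) for p in P]
    L(f([(45,35,82),(-45,35,82),(-45,-35,82),(45,-35,82)]),(0,0,255))
    L(f([(68,35,10),(-68,35,10),(-68,-35,10),(68,-35,10)]),(0,255,0))
    L(f([(13,-35,40),(-13,-35,40),(-13,-90,40),(13,-90,40)]),(255,0,0))
    L(f([(9,35,43),(-9,35,43),(-9,35,61),(9,35,61)]),(255,0,255))
    out.append(im[:, :400] if 0 else im)
cv2.imwrite("pics/h1.png",cv2.resize(np.hstack(out),None,fx=.71,fy=.71,interpolation=cv2.INTER_AREA))
E
```

```text
('housing', 'top') 4 [ 0.5511  0.007  -0.0033] [0.0011 0.001  0.0014]
('access_hole', 'top') 4 [0.5587 0.0367 0.0497] [0.0012 0.002  0.001 ]
('mouth', 'top') 4 [ 0.5422 -0.0307  0.0543] [0.0012 0.0013 0.001 ]
('drift_grip', 'top') 4 [0.4973 0.2838 0.0121] [0.0017 0.0013 0.0015]
('drift_tip', 'top') 4 [0.6343 0.2123 0.0137] [0.0018 0.0009 0.0009]
('housing', 'side') 4 [0.5482 0.0016 0.0009] [0.001  0.0011 0.001 ]
('access_hole', 'side') 3 [0.556  0.0349 0.0512] [0.0006 0.0016 0.0012]
('drift_grip', 'side') 7 [0.4979 0.2822 0.0072] [0.0582 0.2518 0.0064]
('drift_tip', 'side') 4 [0.6357 0.2095 0.0136] [0.0005 0.0007 0.0017]
('mouth', 'side') 3 [ 0.5414 -0.0328  0.0517] [0.001  0.0004 0.0019]
yaw -12.946834297053412 [0.5496 0.0021]
```

View pics/h1.png

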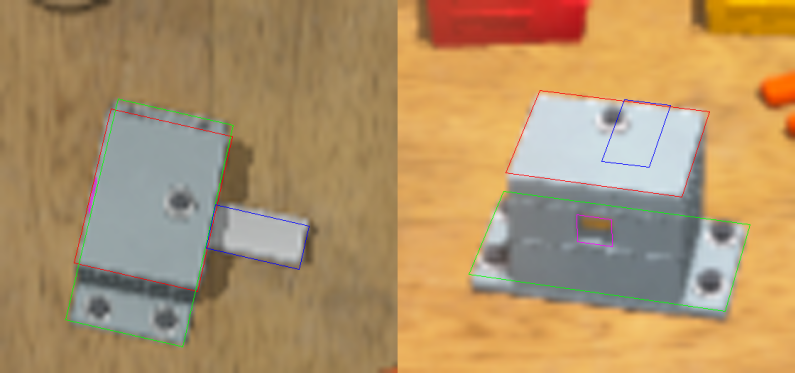

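```bash
cat >> h.py <<'E'
def pose():
    s=manip.state();M=R.from_quat(np.roll(s["tool_rot"],-1)).as_matrix();return np.array(s["tool_pos"]),np.arctan2(M[1,0],M[0,0]),M
def plan(p,a,tp,ta,n):
    "straight move in n calls; prints total offset/twist for each call (tool down)"
    p=np.array(p);tp=np.array(tp)
    for i in range(n):
        aa=a+(ta-a)*i/n;d=(tp-p)/n*1000;x=np.array([np.cos(aa),np.sin(aa),0]);y=np.array([np.sin(aa),-np.cos(aa),0])
        print("off",np.round([d@x,d@y,-d[2]],1),"twist",round(-(ta-a)/n,4))
E
python3 - <<'E'
from h import *
p,a,M=pose();print(p,np.degrees(a))
plan(p,a,[.4977,.283,.26],np.radians(152.3),5)
E
```

```text
[ 0.2667 -0.5652  0.4047] 25.255238682420806
off [ 114.2 -133.7   28.9] twist -0.4435
off [160.5 -71.8  28.9] twist -0.4435
off [175.8   4.   28.9] twist -0.4435
off [157.1  79.1  28.9] twist -0.4435
off [107.9 138.8  28.9] twist -0.4435
```

>>> play_rows(increments=[{"offset": [23, -27, 6], "twist": -0.089, "grip": 1}, {"offset": [46, -53, 12], "twist": -0.177, "grip": 1}, {"offset": [69, -80, 17], "twist": -0.266, "grip": 1}, {"offset": [91, -107, 23], "twist": -0.355, "grip": 1}, {"offset": [114, -134, 29], "twist": -0.4435, "grip": 1}])

```text
time: 4.12
tool_pos: [0.3126, -0.3939, 0.3754]
tool_rot: [0.0, 0.903, 0.43, 0.0]
contact_force: [0.3, 0.1, -0.4]
gripper_width: 1.0
```

>>> play_rows(increments=[{"offset": [32, -14, 6], "twist": -0.089, "grip": 1}, {"offset": [64, -29, 12], "twist": -0.177, "grip": 1}, {"offset": [96, -43, 17], "twist": -0.266, "grip": 1}, {"offset": [128, -57, 23], "twist": -0.355, "grip": 1}, {"offset": [160.5, -72, 29], "twist": -0.4435, "grip": 1}])

```text
time: 4.53
tool_pos: [0.3587, -0.2241, 0.3467]
tool_rot: [0.001, 0.786, 0.618, 0.0]
contact_force: [-0.1, -0.5, 0.8]
gripper_width: 1.001
```

>>> play_rows(increments=[{"offset": [35, 1, 6], "twist": -0.089, "grip": 1}, {"offset": [70, 2, 12], "twist": -0.177, "grip": 1}, {"offset": [105, 2, 17], "twist": -0.266, "grip": 1}, {"offset": [141, 3, 23], "twist": -0.355, "grip": 1}, {"offset": [176, 4, 29], "twist": -0.4435, "grip": 1}])

```text
time: 4.95
tool_pos: [0.4049, -0.054, 0.3179]
tool_rot: [0.001, 0.631, 0.776, 0.0]
contact_force: [0.5, -0.1, 0.1]
gripper_width: 0.997
```

>>> play_rows(increments=[{"offset": [31, 16, 6], "twist": -0.089, "grip": 1}, {"offset": [63, 32, 12], "twist": -0.177, "grip": 1}, {"offset": [94, 47, 17], "twist": -0.266, "grip": 1}, {"offset": [126, 63, 23], "twist": -0.355, "grip": 1}, {"offset": [157, 79, 29], "twist": -0.4435, "grip": 1}])

```text
time: 5.37
tool_pos: [0.4511, 0.1158, 0.2888]
tool_rot: [0.001, 0.445, 0.896, 0.0]
contact_force: [-0.4, -0.3, -0.1]
gripper_width: 0.997
```

>>> play_rows(increments=[{"offset": [36, 46, 10], "twist": -0.148, "grip": 0.7}, {"offset": [72, 93, 19], "twist": -0.296, "grip": 0.7}, {"offset": [108, 139, 29], "twist": -0.4435, "grip": 0.7}, {"offset": [108, 139, 29], "twist": -0.4435, "grip": 0.7}, {"offset": [108, 139, 29], "twist": -0.4435, "grip": 0.7}])

```text
time: 5.78
tool_pos: [0.4976, 0.2878, 0.2588]
tool_rot: [-0.0, 0.237, 0.972, 0.001]
contact_force: [-0.9, -1.1, 0.4]
gripper_width: 0.699
```

```bash
python3 - <<'E'
from h import *
p,a,M=pose();print(p,np.degrees(a),M[:,2],manip.state()["time"],manip.state()["gripper_width"],manip.state()["joint_pos"])
G=[]
for i in range(3):
  for c in("top","side"):
    manip.grab_frame(c)
    for q in("drift_grip","drift_tip"):
      for d in manip.tip_of(q,c):
        if d["p"]>.4 and w(c,d["xyz"])[1]<.33: print(q,c,w(c,d["xyz"]))
plan(p,a,[.4977,.283,.179],np.radians(152.3),1)
E
```

```text
[0.4976 0.2878 0.2588] 152.6360145013893 [-0.0002  0.0015 -1.    ] 5.7833 0.6988379482193651 [ 0.3947  0.0694  1.8503  0.0016  1.2215 -0.699 ]
drift_grip top [0.4965 0.2867 0.0134]
drift_tip top [0.6341 0.2125 0.0147]
drift_tip side [0.6369 0.2081 0.0089]
drift_grip top [0.4956 0.2844 0.0134]
drift_tip top [0.6361 0.2125 0.015 ]
drift_grip side [0.4999 0.2853 0.01  ]
drift_tip side [0.6374 0.2111 0.0132]
drift_grip top [0.4958 0.2846 0.0146]
drift_tip top [0.6343 0.2113 0.0129]
drift_grip side [0.5016 0.2869 0.0073]
drift_grip side [0.5549 0.0337 0.0526]
drift_tip side [0.6369 0.2075 0.0119]
drift_tip side [ 0.7144  0.0503 -0.0001]
off [-2.3 -4.3 79.8] twist 0.0059
```

>>> play_rows(increments=[{"offset": [-2, -3.4, 30], "twist": 0.006, "grip": 0.7}, {"offset": [-2, -3.4, 60], "twist": 0.006, "grip": 0.7}, {"offset": [-2, -3.4, 80], "twist": 0.006, "grip": 0.7}, {"offset": [-2, -3.4, 80], "twist": 0.006, "grip": 0.7}, {"offset": [-2, -3.4, 80], "twist": 0.006, "grip": 0.4}])

```text
time: 7.1
tool_pos: [0.4969, 0.2795, 0.1786]
tool_rot: [-0.001, 0.242, 0.97, -0.001]
contact_force: [1.5, -0.1, 0.3]
gripper_width: 0.574
```

>>> play_rows(increments=[{"offset": [0, 0, 0], "twist": 0, "grip": 0.15}, {"offset": [0, 0, 0], "twist": 0, "grip": 0.1}, {"offset": [0, 0, 0], "twist": 0, "grip": 0.1}, {"offset": [0, 0, 0], "twist": 0, "grip": 0.1}, {"offset": [0, 0, 0], "twist": 0, "grip": 0.1}])

```text
time: 7.52
tool_pos: [0.4988, 0.2803, 0.1824]
tool_rot: [0.002, 0.242, 0.97, 0.001]
contact_force: [-0.9, -0.0, 6.9]
gripper_width: 0.263
```

>>> play_rows(increments=[{"offset": [0, 0, -10], "twist": 0, "grip": 0.1}, {"offset": [0, 0, -25], "twist": 0, "grip": 0.1}, {"offset": [0, 0, -45], "twist": 0, "grip": 0.1}, {"offset": [0, 0, -60], "twist": 0, "grip": 0.1}, {"offset": [0, 0, -60], "twist": 0, "grip": 0.1}])

```text
time: 7.93
tool_pos: [0.4986, 0.2802, 0.2437]
tool_rot: [0.003, 0.242, 0.97, 0.002]
contact_force: [1.2, -0.5, -1.7]
gripper_width: 0.262
```

```bash
python3 - <<'E'
from h import *
p,a,M=pose();s=manip.state();print(p,np.degrees(a),s["time"],s["gripper_width"],s["contact_force"],s["ft_torque"])
out=[]
for c in("top","side"):
    im=manip.grab_frame(c)
    for q in("drift_grip","drift_tip"):
      for d in manip.tip_of(q,c):
        if d["p"]>.4 : print(q,c,w(c,d["xyz"]))
    u,v=px(c,[.56,.25,.06]).astype(int);out.append(cv2.resize(im[v-60:v+60,u-65:u+65],None,fx=3,fy=3,interpolation=cv2.INTER_CUBIC))
cv2.imwrite("pics/g1.png",np.hstack(out))
E
```

```text
[0.4986 0.2802 0.2437] 151.9640316362136 7.9333 0.26240721696252894 [ 1.2083 -0.5204 -1.6657] [ 0.0313 -0.01    0.0227]
drift_grip top [ 0.6131 -0.2536  0.0005]
drift_tip top [0.6378 0.2111 0.0767]
drift_tip top [0.6805 0.4404 0.0063]
drift_tip top [ 0.4137 -0.1373  0.002 ]
drift_grip side [0.4938 0.2819 0.0669]
drift_grip side [0.5891 0.3906 0.0057]
drift_tip side [0.6812 0.4417 0.0099]
drift_tip side [0.6359 0.2081 0.0667]
```

View pics/g1.png

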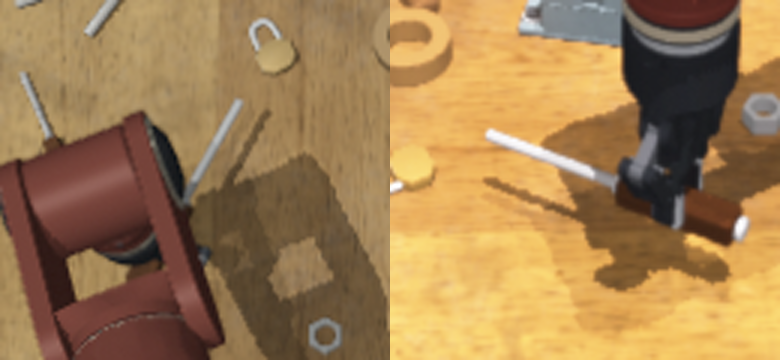

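The drift is held level, with its tip at about z = 0.07. Next I'll turn it to line up with the hole.

```bash
python3 - <<'E'
from h import *
p,a,M=pose();plan(p,a,[.5985,.216,.233],np.radians(77.05),3)
E
```

```text
off [-39.9  -2.7   1.7] twist 0.4358
off [-37.3  14.4   1.7] twist 0.4358
off [-27.7  28.8   1.7] twist 0.4358
```

>>> play_rows(increments=[{"offset": [-8, -0.5, 0], "twist": 0.087, "grip": 0.1}, {"offset": [-16, -1, 1], "twist": 0.174, "grip": 0.1}, {"offset": [-24, -1.6, 1], "twist": 0.261, "grip": 0.1}, {"offset": [-32, -2.2, 1.5], "twist": 0.349, "grip": 0.1}, {"offset": [-40, -2.7, 1.7], "twist": 0.436, "grip": 0.1}])

```text
time: 8.65
tool_pos: [0.5314, 0.2582, 0.2366]
tool_rot: [-0.001, 0.448, 0.894, -0.001]
contact_force: [0.7, 0.4, -2.0]
gripper_width: 0.266
```

>>> play_rows(increments=[{"offset": [-7.5, 3, 0], "twist": 0.087, "grip": 0.1}, {"offset": [-15, 6, 1], "twist": 0.174, "grip": 0.1}, {"offset": [-22, 9, 1], "twist": 0.261, "grip": 0.1}, {"offset": [-30, 12, 1.5], "twist": 0.349, "grip": 0.1}, {"offset": [-37, 14.4, 1.7], "twist": 0.436, "grip": 0.1}])

```text
time: 9.07
tool_pos: [0.5653, 0.2373, 0.2349]
tool_rot: [-0.001, 0.631, 0.776, -0.001]
contact_force: [0.9, -0.0, -1.9]
gripper_width: 0.263
```

>>> play_rows(increments=[{"offset": [-7, 7, 0], "twist": 0.109, "grip": 0.1}, {"offset": [-14, 14, 1], "twist": 0.218, "grip": 0.1}, {"offset": [-21, 22, 1], "twist": 0.327, "grip": 0.1}, {"offset": [-28, 29, 1.7], "twist": 0.436, "grip": 0.1}, {"offset": [-28, 29, 1.7], "twist": 0.436, "grip": 0.1}])

```text
time: 9.48
tool_pos: [0.6003, 0.2153, 0.2334]
tool_rot: [0.0, 0.783, 0.621, -0.001]
contact_force: [-0.5, -0.3, -2.6]
gripper_width: 0.263
```

```bash
cat > look.py <<'E'
from h import *
import sys
p,a,M=pose();s=manip.state();print(p,np.degrees(a),M[:,2],s["time"],s["gripper_width"],s["contact_force"])
yaw=np.radians(-12.95);ctr=np.array([.5496,.0021]);x=np.array([np.cos(yaw),np.sin(yaw)]);y=np.array([-np.sin(yaw),np.cos(yaw)])
def hf(P): return np.round(1000*np.array([(P[:2]-ctr)@x,(P[:2]-ctr)@y,P[2]]),1)
print("TCP in housing",hf(p))
out=[]
for c in("top","side"):
  for i in range(3):
    im=manip.grab_frame(c)
    for q in sys.argv[2:]:
      for d in manip.tip_of(q,c):
        P=w(c,d["xyz"])
        if d["p"]>.4 and P[1]<.36: print(q,c,round(d["p"],2),hf(P))
  P=np.append(ctr+y*.04,.06);u,v=px(c,P).astype(int);out.append(cv2.resize(im[v-45:v+45,u-50:u+50],None,fx=4,fy=4,interpolation=cv2.INTER_CUBIC))
  cv2.imwrite(f"pics/{sys.argv[1]}_{c}.png",im)
cv2.imwrite(f"pics/{sys.argv[1]}.png",np.hstack(out))
E
python3 look.py a1 drift_tip access_hole mouth
```

```text
[0.6003 0.2153 0.2334] 76.8490364410057 [-0.0009 -0.0007 -1.    ] 9.4833 0.26252298420404385 [-0.5241 -0.2874 -2.6089]
TCP in housing [  1.6 219.1 233.4]
drift_tip top 0.59 [ 0.9 66.8 64.3]
access_hole top 0.73 [ 0.9 33.7 48.6]
mouth top 0.96 [  1.7 -34.8  54.7]
drift_tip top 0.59 [ 1.  70.4 63.8]
access_hole top 0.8 [-1.2 35.4 48.2]
mouth top 0.87 [  0.  -34.9  52.4]
drift_tip top 0.53 [ 0.3 67.8 64. ]
access_hole top 0.63 [-3.3 34.6 48.8]
mouth top 0.7 [ -41.3 -279.8    3. ]
mouth top 0.6 [  0.1 -34.8  54.4]
access_hole side 0.59 [-0.2 36.5 51.3]
mouth side 0.63 [  1.2 -35.7  55.7]
access_hole side 0.98 [ 1.  32.8 53.2]
mouth side 0.64 [  1.9 -38.   50.9]
access_hole side 0.79 [-1.  33.9 50.5]
mouth side 0.71 [  4.3 -34.5  53.1]
mouth side 0.51 [115.5 220.5  -0.3]
```

View pics/a1.png

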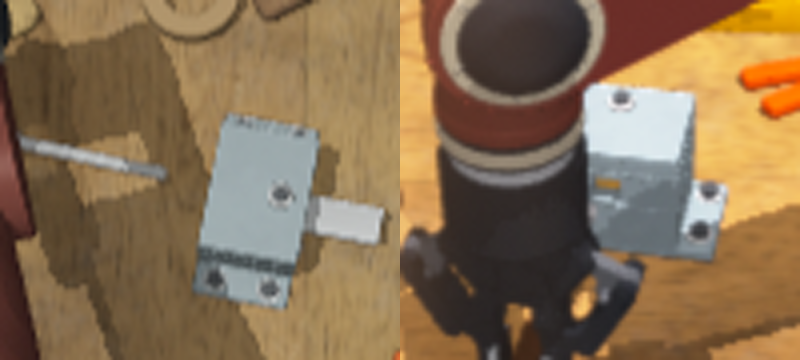

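```bash
cat > nose.py <<'E'
from h import *
import sys
from scipy.ndimage import map_coordinates
# sample nose profile perpendicular to predicted housing-frame line in top image
im=cv2.imread(sys.argv[1]).astype(float).min(2)
yaw=np.radians(-12.95);ctr=np.array([.5496,.0021]);x=np.array([np.cos(yaw),np.sin(yaw)]);y=np.array([-np.sin(yaw),np.cos(yaw)])
z=float(sys.argv[2])
for yy in np.arange(float(sys.argv[3]),float(sys.argv[4]),8):
    xs=np.arange(-14,14.1,1)
    q=np.array([px("top",np.append(ctr+x*t/1000+y*yy/1000,z)) for t in xs])
    v=map_coordinates(im,[q[:,1],q[:,0]],order=1)
    b=np.clip(v-np.median(v)-10,0,None)
    print(yy,"c=%.1f"%((b*xs).sum()/max(b.sum(),1)),v.astype(int)[::2])
E
python3 nose.py pics/a1_top.png 0.0625 58 150
```

```text
58.0 c=0.0 [62 60 59 59 60 60 60 60 58 56 54 52 50 50 51]
66.0 c=1.7 [57 57 57 56 56 57 65 71 74 69 61 57 58 59 60]
74.0 c=1.2 [ 63  63  76  87  94 100 113 128 129 119  98  65  56  55  55]
82.0 c=1.2 [ 81  91  96  97  92  97 110 125 125 114  94  82  75  68  63]
90.0 c=0.9 [ 95  94  93  92  93 100 117 127 128 115 102  90  87  85  85]
98.0 c=0.5 [ 90  91  93  92  86 111 144 173 156 126  95  84  84  84  86]
106.0 c=0.7 [ 94  93  92  90  97 121 161 178 175 151 111  90  92  90  88]
114.0 c=1.1 [ 86  86  85  76  82 121 161 187 189 162 126  91  87  86  85]
122.0 c=0.7 [ 76  79  82  84  86 118 157 181 173 148 102  86  80  74  63]
130.0 c=0.4 [ 68  72  73  73  93 128 166 182 178 148 103  66  54  52  52]
138.0 c=0.6 [ 49  49  47  47  58 105 142 168 165 131  84  51  44  44  44]
146.0 c=0.4 [ 62  62  59  55  72 105 146 163 155 127  69  47  45  44  43]
```

>>> play_rows(increments=[{"offset": [0, 0, 6], "twist": 0.01, "grip": 0.1}, {"offset": [0, 0, 11], "twist": 0.01, "grip": 0.1}, {"offset": [-8, 0, 11], "twist": 0.01, "grip": 0.1}, {"offset": [-15, 0, 11], "twist": 0.01, "grip": 0.1}, {"offset": [-15, 0, 11], "twist": 0.01, "grip": 0.1}])

```text
time: 11.1
tool_pos: [0.5958, 0.2003, 0.2231]
tool_rot: [-0.0, 0.786, 0.618, -0.001]
contact_force: [0.8, 0.6, -2.4]
gripper_width: 0.259
```

```bash
python3 look.py a2 drift_tip; python3 nose.py pics/a2_top.png 0.052 42 120
```

```text
[0.5958 0.2003 0.2231] 76.39035030424805 [-0.0012 -0.0009 -1.    ] 11.1 0.2592123173620245 [ 0.7869  0.6423 -2.4259]
TCP in housing [  0.6 203.5 223.1]
drift_tip top 0.47 [ 0.3 51.8 51.3]
drift_tip top 0.68 [ 0.8 52.1 54. ]
drift_tip top 0.53 [ 0.7 52.2 54.1]
42.0 c=0.0 [59 61 63 65 65 62 60 59 58 57 55 53 52 52 52]
50.0 c=0.0 [60 64 65 61 60 61 66 64 61 62 61 60 59 58 57]
58.0 c=0.1 [ 64  60  60  60  67  95 115 127 119  96  69  56  52  50  49]
66.0 c=-0.1 [ 57  67  78  89  93 104 120 128 120 101  71  59  58  59  59]
74.0 c=0.3 [ 74  86  97  94  95 100 116 124 122 104  93  88  86  82  74]
82.0 c=-0.5 [ 98  98  96  93  91 118 134 137 125 111  95  96  97  96  96]
90.0 c=0.1 [ 96  94  93  90 110 140 175 182 172 144 111  93  90  88  87]
98.0 c=0.2 [ 90  91  93  91 102 136 168 184 178 142 106  87  87  87  87]
106.0 c=0.3 [ 91  94  91  89  93 127 162 181 168 138  95  88  91  92  85]
114.0 c=0.3 [ 76  76  77  76  97 131 172 186 178 142 105  82  76  66  56]
```

View pics/a2.png

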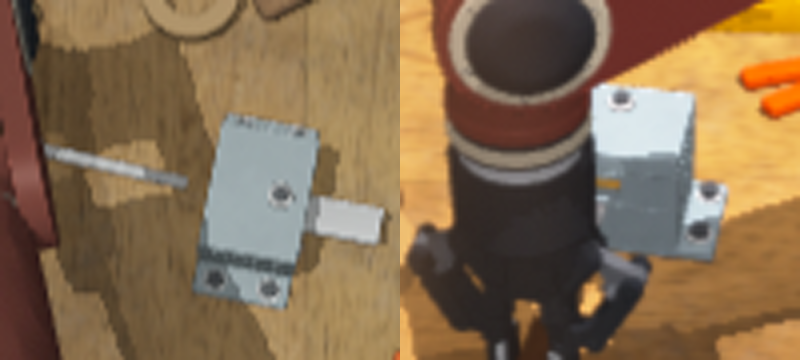

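The drift is centred on the hole: x offset about 0.2 mm, tip at y = 51 and z = 52. I'll insert it slowly.

>>> play_rows(increments=[{"offset": [-6, 0, 0.5], "twist": 0, "grip": 0.1}, {"offset": [-12, 0, 0.5], "twist": 0, "grip": 0.1}, {"offset": [-17, 0, 0.5], "twist": 0, "grip": 0.1}, {"offset": [-21, 0, 0.5], "twist": 0, "grip": 0.1}, {"offset": [-25, 0, 0.5], "twist": 0, "grip": 0.1}])

```text
time: 12.12
tool_pos: [0.5901, 0.1767, 0.2231]
tool_rot: [-0.0, 0.786, 0.619, -0.0]
contact_force: [0.0, 0.0, -2.6]
gripper_width: 0.263
```

```bash
python3 look.py a3; python3 nose.py pics/a3_top.png 0.052 40 100
```

```text
[0.5901 0.1767 0.2231] 76.42160174311795 [-0.0001 -0.     -1.    ] 12.1167 0.2628202340464633 [ 0.0494  0.0112 -2.5523]
TCP in housing [  0.4 179.2 223.1]
40.0 c=-0.9 [ 61  63  65  67  85 107 128 126 112  88  63  52  51  52  53]
48.0 c=-0.6 [ 70  83  93  89  94 108 123 125 116  98  84  74  63  58  57]
56.0 c=-1.0 [ 90  87  85  90 101 117 127 128 115 101  85  83  80  78  76]
64.0 c=0.3 [ 87  88  89  88 105 128 163 176 169 137 107  92  92  92  90]
72.0 c=-0.6 [ 96  96  96  96 108 144 170 178 159 116  83  85  86  86  88]
80.0 c=-0.3 [ 98  97  93  93 108 143 175 184 164 133 102  97  95  86  73]
88.0 c=-0.4 [ 90  89  89  86 107 140 174 181 167 125 103  92  83  70  58]
96.0 c=-0.5 [ 81  81  82  86  99 138 169 183 163 117  72  63  62  61  60]
```

>>> play_rows(increments=[{"offset": [-5, 0.1, 0], "twist": 0, "grip": 0.1}, {"offset": [-10, 0.2, 0], "twist": 0, "grip": 0.1}, {"offset": [-14, 0.2, 0], "twist": 0, "grip": 0.1}, {"offset": [-18, 0.3, 0], "twist": 0, "grip": 0.1}, {"offset": [-22, 0.4, 0], "twist": 0, "grip": 0.1}])

```text
time: 12.83
tool_pos: [0.5866, 0.1589, 0.2252]
tool_rot: [-0.002, 0.786, 0.618, 0.006]
contact_force: [4.5, 17.2, -1.8]
gripper_width: 0.264
```

>>> play_rows(increments=[{"offset": [-4, 0.1, 0], "twist": 0, "grip": 0.1}, {"offset": [-8, 0.1, 0], "twist": 0, "grip": 0.1}, {"offset": [-12, 0.2, 0], "twist": 0, "grip": 0.1}, {"offset": [-16, 0.3, 0], "twist": 0, "grip": 0.1}, {"offset": [-20, 0.3, 0], "twist": 0, "grip": 0.1}])

```text
time: 13.25
tool_pos: [0.5822, 0.1395, 0.2252]
tool_rot: [-0.002, 0.786, 0.619, 0.006]
contact_force: [4.9, 17.9, -0.7]
gripper_width: 0.261
```

```bash
python3 look.py a4 block_centre drift_grip; python3 nose.py pics/a4_top.png 0.052 38 80
```

```text
[0.5822 0.1395 0.2252] 76.41794677614051 [ 0.0072  0.0113 -0.9999] 13.25 0.2605718556006056 [ 4.8536 17.8706 -0.7302]
TCP in housing [  1.  141.3 225.2]
block_centre top 0.5 [ -0.2 -31.5  57.2]
block_centre top 0.46 [  1.9 -37.3  56.9]
drift_grip top 0.48 [ -1.9 142.4  52.4]
block_centre top 0.5 [  2.1 -35.9  58.2]
drift_grip top 0.61 [  0.9 145.6  55. ]
drift_grip side 0.86 [  3.7 143.2  52.3]
drift_grip side 0.72 [  2.5 144.1  51. ]
drift_grip side 0.72 [  4.8 141.4  48.1]
38.0 c=0.8 [ 93  96  99  98 100 114 153 173 170 145 106  80  79  82  85]
46.0 c=0.8 [ 87  91  91  88  92 123 157 182 180 151 115  91  80  70  56]
54.0 c=0.8 [ 82  85  90  94  93 115 149 176 175 150  94  70  60  54  51]
62.0 c=0.9 [ 76  81  83  83  90 109 144 165 171 148  98  48  51  52  52]
70.0 c=0.9 [ 50  50  49  48  52  94 134 166 163 133  87  59  49  48  48]
78.0 c=0.6 [ 47  46  47  49  64  95 136 147 140 119  79  56  51  49  47]
```

View pics/a4.png

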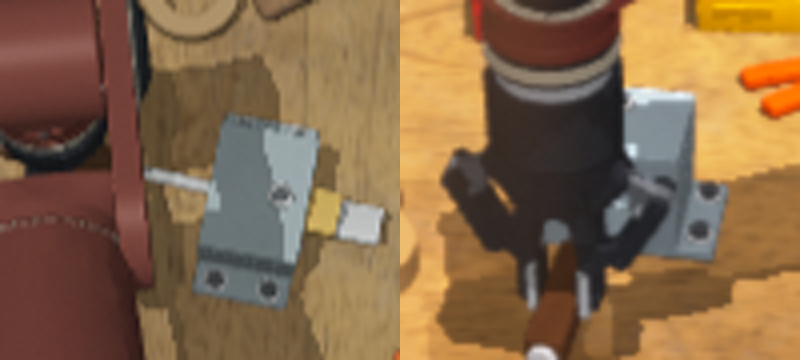

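>>> play_rows(increments=[{"offset": [-2, 0, 0], "twist": 0, "grip": 0.1}, {"offset": [-3, 0, 0], "twist": 0, "grip": 0.1}, {"offset": [-4, 0, 0], "twist": 0, "grip": 0.1}, {"offset": [-5, 0, 0], "twist": 0, "grip": 0.1}, {"offset": [-7, 0, 0], "twist": 0, "grip": 0.1}])

```text
time: 14.57
tool_pos: [0.5796, 0.1297, 0.2235]
tool_rot: [0.0, 0.785, 0.619, 0.001]
contact_force: [0.6, 2.4, -2.9]
gripper_width: 0.267
```

>>> play_rows(increments=[{"offset": [-2, 0, 0], "twist": 0, "grip": 0.1}, {"offset": [-4, 0, 0], "twist": 0, "grip": 0.1}, {"offset": [-6, 0, 0], "twist": 0, "grip": 0.1}, {"offset": [-8, 0, 0], "twist": 0, "grip": 0.1}, {"offset": [-10, 0, 0], "twist": 0, "grip": 0.1}])

```text
time: 14.98
tool_pos: [0.5771, 0.1195, 0.2231]
tool_rot: [0.0, 0.786, 0.619, 0.0]
contact_force: [2.3, 1.6, -1.7]
gripper_width: 0.26
```

```bash
python3 look.py a5 block_centre; python3 - <<'E'
from h import *
a=cv2.imread("pics/a5_top.png")
yaw=np.radians(-12.95);ctr=np.array([.5496,.0021]);y=np.array([-np.sin(yaw),np.cos(yaw)])
for yy in range(-34,-100,-3):
    u,v=px("top",np.append(ctr+y*yy/1000,.064 if 1 else .05));b=a[int(round(v)),int(round(u))];print(yy,b)
E
```

```text
[0.5771 0.1195 0.2231] 76.44026725766051 [ 0.0002  0.     -1.    ] 14.9833 0.260473779419438 [ 2.2544  1.6121 -1.6855]
TCP in housing [  0.5 120.6 223.1]
block_centre top 0.59 [  2.3 -55.3  55.2]
block_centre top 0.68 [ 0.9 35.5 49.3]
block_centre top 0.65 [  2.2 -57.5  58.3]
block_centre top 0.73 [  2.7 -53.8  57.5]
block_centre side 0.61 [ -0.4 -62.2  49.9]
-34 [157 158 148]
-37 [ 65 117 141]
-40 [ 92 167 197]
-43 [ 93 169 199]
-46 [ 93 168 199]
-49 [ 94 168 199]
-52 [ 93 169 199]
-55 [ 94 169 199]
-58 [ 94 168 199]
-61 [ 93 168 198]
-64 [ 94 170 199]
-67 [ 94 169 199]
-70 [ 95 169 200]
-73 [ 93 170 199]
-76 [ 88 137 159]
-79 [137 137 136]
-82 [192 192 190]
-85 [196 196 194]
-88 [66 85 99]
-91 [ 64  91 109]
-94 [ 94 134 160]
-97 [ 97 138 162]
```

>>> play_rows(increments=[{"offset": [-3, 0, 0], "twist": 0, "grip": 0.1}, {"offset": [-6, 0, 0], "twist": 0, "grip": 0.1}, {"offset": [-9, 0, 0], "twist": 0, "grip": 0.1}, {"offset": [-11, 0, 0], "twist": 0, "grip": 0.1}, {"offset": [-13, 0, 0], "twist": 0, "grip": 0.1}])

```text
time: 16.0
tool_pos: [0.574, 0.1069, 0.2231]
tool_rot: [-0.0, 0.786, 0.619, 0.0]
contact_force: [-0.1, 1.5, -1.7]
gripper_width: 0.264
```

```bash
python3 look.py a6 block_centre; python3 - <<'E'
from h import *
a=cv2.imread("pics/a6_top.png")
yaw=np.radians(-12.95);ctr=np.array([.5496,.0021]);y=np.array([-np.sin(yaw),np.cos(yaw)])
for yy in list(range(-32,-56,-2))+list(range(-80,-98,-2)):
    u,v=px("top",np.append(ctr+y*yy/1000,.064));b=a[int(round(v)),int(round(u))];print(yy,b,end=" ")
u,v=px("top",np.append(ctr-y*.05,.05)).astype(int)
cv2.imwrite("pics/a6c.png",cv2.resize(a[v-25:v+25,u-35:u+35],None,fx=8,fy=8,interpolation=cv2.INTER_CUBIC))
E
```

```text
[0.574  0.1069 0.2231] 76.43576323862216 [-0.      0.0002 -1.    ] 16.0 0.2639024004202449 [-0.1261  1.4761 -1.6944]
TCP in housing [  0.3 107.6 223.1]
block_centre top 0.59 [  1.2 -67.2  57.1]
block_centre top 0.61 [ -0.3 -65.1  55.5]
block_centre top 0.7 [  2.3 -32.6  51.9]
block_centre top 0.61 [  1.  -70.2  54.8]
block_centre side 0.5 [ -1.2 -69.9  54.2]
block_centre side 0.48 [  0.  -71.5  52.6]
block_centre side 0.63 [ -1.7 -68.8  52.5]
-32 [118 115 106] -34 [117 116 106] -36 [129 130 128] -38 [129 130 128] -40 [123 123 121] -42 [120 120 118] -44 [120 120 118] -46 [ 75 102 117] -48 [ 92 168 198] -50 [ 94 170 200] -52 [ 94 170 200] -54 [ 94 169 200] -80 [ 93 169 200] -82 [ 94 169 200] -84 [ 94 169 200] -86 [ 95 170 200] -88 [ 98 175 204] -90 [ 98 175 204] -92 [ 62  89 107] -94 [ 62  90 109] -96 [ 64  93 111]
```

View pics/a6c.png

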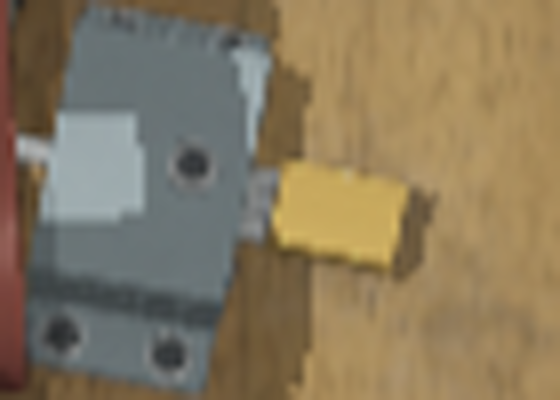

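The block lies fully on the ledge, from y = -46 to -91, with its centre 21 mm short of the ledge end. I'll withdraw the drift and lay it down.

>>> play_rows(increments=[{"offset": [10, 0, 0], "twist": 0, "grip": 0.1}, {"offset": [30, 0, 0], "twist": 0, "grip": 0.1}, {"offset": [60, 0, 0], "twist": 0, "grip": 0.1}, {"offset": [90, 0, 0], "twist": 0, "grip": 0.1}, {"offset": [120, 0, 0], "twist": 0, "grip": 0.1}])

```text
time: 17.02
tool_pos: [0.6024, 0.2256, 0.2231]
tool_rot: [-0.0, 0.786, 0.619, 0.0]
contact_force: [0.7, 0.1, -2.0]
gripper_width: 0.263
```

>>> play_rows(increments=[{"offset": [0, 0, 0], "twist": 0, "grip": 0.1}, {"offset": [0, 0, 12], "twist": 0, "grip": 0.1}, {"offset": [0, 0, 24], "twist": 0, "grip": 0.1}, {"offset": [0, 0, 34], "twist": 0, "grip": 0.1}, {"offset": [0, 0, 38], "twist": 0, "grip": 0.1}])

```text
time: 17.43
tool_pos: [0.601, 0.2229, 0.1824]
tool_rot: [-0.001, 0.786, 0.618, -0.003]
contact_force: [-8.0, -1.4, 16.7]
gripper_width: 0.267
```

```bash
python3 look.py b1 drift_tip drift_grip block_centre
```

```text
[0.601  0.2229 0.1824] 76.38502820668636 [-0.0055 -0.0013 -1.    ] 17.4333 0.2670572712717221 [-7.9525 -1.367  16.6671]
TCP in housing [  0.6 226.7 182.4]
drift_tip top 0.58 [-2.4 72.4 15.4]
drift_grip top 0.47 [-3.4 74.9 11.6]
block_centre top 0.62 [  4.2 -66.6  54. ]
drift_tip top 0.61 [ 0.1 77.1 14.3]
block_centre top 0.75 [  2.7 -66.8  58. ]
drift_tip top 0.61 [-1.9 74.8 14.2]
block_centre top 0.47 [  2.6 -68.3  55.5]
drift_grip side 0.82 [  0.3 229.6  12.5]
drift_grip side 0.88 [  1.8 229.3  11.7]
drift_tip side 0.67 [-105.  -170.5   -1.1]
drift_grip side 0.57 [  1.  229.8  11.9]
```

>>> play_rows(increments=[{"offset": [0, 0, -1], "twist": 0, "grip": 0.25}, {"offset": [0, 0, -1], "twist": 0, "grip": 0.45}, {"offset": [0, 0, -1], "twist": 0, "grip": 0.6}, {"offset": [0, 0, -1], "twist": 0, "grip": 0.6}, {"offset": [0, 0, -20], "twist": 0, "grip": 0.6}])

```text
time: 19.05
tool_pos: [0.6005, 0.2234, 0.2015]
tool_rot: [-0.001, 0.786, 0.619, -0.003]
contact_force: [-0.6, 0.4, -0.2]
gripper_width: 0.596
```

>>> play_rows(increments=[{"offset": [0, 0, -30], "twist": 0, "grip": 0.6}, {"offset": [0, 0, -65], "twist": 0, "grip": 0.6}, {"offset": [0, 0, -100], "twist": 0, "grip": 0.6}, {"offset": [0, 0, -120], "twist": 0, "grip": 0.6}, {"offset": [0, 0, -120], "twist": 0, "grip": 0.6}])

```text
time: 19.47
tool_pos: [0.604, 0.2243, 0.3331]
tool_rot: [0.003, 0.786, 0.619, 0.006]
contact_force: [0.7, -1.0, 0.7]
gripper_width: 0.599
```

```bash
python3 look.py b2 drift_tip drift_grip block_centre; python3 - <<'E'
from h import *
p,a,M=pose();plan(p,a,[.5352,-.0649,.30],np.radians(77.05),2)
for i in range(2):
  for c in("top","side"):
    manip.grab_frame(c)
    for q in ("empty_bin",):
        for d in manip.tip_of(q,c)[:1]:print(q,c,w(c,d["xyz"]))
# block outline in top image at z=.064
a=cv2.imread("pics/b2_top.png");u,v=px("top",[.535,-.065,.064]).astype(int)
s=a[v-25:v+25,u-25:u+25].astype(int);m=((s[...,2]-s[...,0]>85)&(s[...,1]>150)).astype(np.uint8)
n,l,st,_=cv2.connectedComponentsWithStats(m);k=1+st[1:,4].argmax();pts=np.argwhere(l==k)[:,::-1]+[u-25,v-25]
P=np.array([ray("top",*t,.064)[:2] for t in pts],np.float32);r=cv2.minAreaRect(P*1000);print(r,len(P))
E
```

```text
[0.604  0.2243 0.3331] 76.4553125798821 [ 0.0122  0.003  -0.9999] 19.4667 0.5987739959092553 [ 0.6653 -0.9667  0.6923]
TCP in housing [  3.2 228.8 333.1]
drift_tip top 0.45 [ 3.  79.3 16.1]
drift_tip top 0.44 [ -2.3 232.7  13.4]
drift_grip top 0.62 [150.7  84.9   0.6]
drift_grip top 0.51 [ -0.3 228.9  11.6]
block_centre top 0.54 [ -1.8 -72.   53.1]
drift_tip top 0.56 [ 118.7 -236.4    1.1]
drift_grip top 0.42 [ -0.9 229.4  10.6]
block_centre top 0.58 [  3.  -70.8  57.3]
drift_tip top 0.46 [ 1.6 72.6  8.2]
drift_grip top 0.6 [ -1.8 232.2  16.2]
block_centre top 0.72 [ 120.1 -237.     1.2]
block_centre top 0.5 [  2.6 -69.   56.9]
drift_tip side 0.84 [ 4.  73.8 11.6]
drift_tip side 0.7 [-1.4 33.5 51.3]
drift_grip side 0.93 [  1.4 230.6   7.3]
block_centre side 0.51 [ -0.6 -72.6  52.2]
drift_tip side 0.76 [ 4.3 74.4 10.9]
drift_grip side 0.69 [  2.3 230.9   8.8]
drift_grip side 0.46 [ 4.4 75.2  9.7]
drift_tip side 0.85 [ 6.2 74.2 13.3]
drift_grip side 0.56 [  1.8 230.9   7.3]
drift_grip side 0.41 [  2.3 -35.8  53.3]
block_centre side 0.73 [-104.2 -171.6    0.5]
block_centre side 0.47 [  0.8 -71.9  50.7]
off [-148.2    1.3   12.6] twist -0.0052
off [-148.2    0.5   12.6] twist -0.0052
empty_bin top [ 0.4458 -0.2592  0.0008]
empty_bin side [ 0.4443 -0.2605 -0.0032]
empty_bin top [ 0.4454 -0.2621  0.0016]
empty_bin side [ 0.4448 -0.2556 -0.0034]
((535.1324462890625, -64.39336395263672), (42.899444580078125, 27.891054153442383), 77.45708465576172) 152
```

>>> play_rows(increments=[{"offset": [-30, 0, 3], "twist": 0, "grip": 0.6}, {"offset": [-60, 0, 6], "twist": 0, "grip": 0.6}, {"offset": [-90, 1, 9], "twist": -0.005, "grip": 0.6}, {"offset": [-120, 1, 12], "twist": -0.005, "grip": 0.6}, {"offset": [-148, 1, 13], "twist": -0.005, "grip": 0.6}])

```text
time: 21.48
tool_pos: [0.5678, 0.0784, 0.3116]
tool_rot: [-0.0, 0.784, 0.621, -0.0]
contact_force: [0.7, -0.2, -0.5]
gripper_width: 0.6
```

>>> play_rows(increments=[{"offset": [-40, 0, 5], "twist": -0.005, "grip": 0.6}, {"offset": [-80, 0, 10], "twist": -0.005, "grip": 0.6}, {"offset": [-120, 0, 13], "twist": -0.005, "grip": 0.6}, {"offset": [-148, 0, 13], "twist": -0.005, "grip": 0.6}, {"offset": [-148, 0, 13], "twist": -0.005, "grip": 0.6}])

```text
time: 21.9
tool_pos: [0.5335, -0.0682, 0.299]
tool_rot: [0.001, 0.784, 0.621, -0.001]
contact_force: [-0.6, 0.1, 0.6]
gripper_width: 0.6
```

```bash
python3 - <<'E'
from h import *
manip.grab_frame("top");manip.grab_frame("top")
p,a,M=pose();print(p,np.degrees(a),M[:,2]);plan(p,a,[.5351,-.0646,.214],np.radians(77.05),1)
E
```

```text
[ 0.5344 -0.0652  0.2993] 76.88638108874876 [ 0.0003  0.0004 -1.    ]
off [ 0.8  0.6 85.3] twist -0.0029
```

>>> play_rows(increments=[{"offset": [1, 0.6, 25], "twist": -0.003, "grip": 0.6}, {"offset": [1, 0.6, 50], "twist": -0.003, "grip": 0.6}, {"offset": [1, 0.6, 70], "twist": -0.003, "grip": 0.6}, {"offset": [1, 0.6, 82], "twist": -0.003, "grip": 0.6}, {"offset": [1, 0.6, 85], "twist": -0.003, "grip": 0.6}])

```text
time: 22.42
tool_pos: [0.5345, -0.0621, 0.2114]
tool_rot: [-0.002, 0.781, 0.624, -0.001]
contact_force: [-0.4, -0.6, 0.6]
gripper_width: 0.601
```

>>> play_rows(increments=[{"offset": [0, 0, 0], "twist": 0, "grip": 0.45}, {"offset": [0, 0, 0], "twist": 0, "grip": 0.35}, {"offset": [0, 0, 0], "twist": 0, "grip": 0.2}, {"offset": [0, 0, 0], "twist": 0, "grip": 0.15}, {"offset": [0, 0, 0], "twist": 0, "grip": 0.15}])

```text
time: 22.83
tool_pos: [0.536, -0.0634, 0.2155]
tool_rot: [0.001, 0.782, 0.624, 0.001]
contact_force: [0.5, 2.0, 2.0]
gripper_width: 0.336
```

```bash
python3 look.py c1 block_centre
```

```text
[ 0.536  -0.0634  0.2155] 77.19083347130285 [ 0.0025 -0.     -1.    ] 22.8333 0.33618844459505526 [0.4913 1.9772 1.971 ]
TCP in housing [  1.4 -66.9 215.5]
block_centre side 0.49 [ -0.  -73.6  52.7]
block_centre side 0.64 [ -0.5 -75.3  51.1]
block_centre side 0.47 [  2.8 -71.2  49.6]
```

The width reading of 0.336 matches the 30 mm block, allowing for the same offset seen on the drift. I'll lift it.

>>> play_rows(increments=[{"offset": [0, 0, -5], "twist": 0, "grip": 0.15}, {"offset": [0, 0, -20], "twist": 0, "grip": 0.15}, {"offset": [0, 0, -40], "twist": 0, "grip": 0.15}, {"offset": [0, 0, -60], "twist": 0, "grip": 0.15}, {"offset": [0, 0, -75], "twist": 0, "grip": 0.15}])

```text
time: 23.85
tool_pos: [0.5349, -0.0637, 0.2895]
tool_rot: [-0.0, 0.782, 0.624, -0.001]
contact_force: [0.7, -1.1, -2.4]
gripper_width: 0.336
```

```bash
python3 look.py c2 block_centre; python3 - <<'E'
from h import *
p,a,M=pose();plan(p,a,[.4445,-.2595,.275],np.radians(0),3)
a=cv2.imread("pics/c2_side.png");b=cv2.imread("pics/c2_top.png")
o=[]
for c,i,P in(("side",a,[.5,-.12,.08]),("top",b,[.5,-.12,.08])):
    u,v=px(c,P).astype(int);o.append(cv2.resize(i[v-55:v+55,u-60:u+60],None,fx=3.3,fy=3.3,interpolation=cv2.INTER_CUBIC))
cv2.imwrite("pics/c2c.png",np.hstack(o))
E
```

```text
[ 0.5349 -0.0637  0.2895] 77.18683734089038 [-0.0012 -0.0006 -1.    ] 23.85 0.3357688806029829 [ 0.6702 -1.1294 -2.4333]
TCP in housing [  0.4 -67.4 289.5]
block_centre side 0.48 [ -3.8 -72.4 126. ]
block_centre side 0.64 [ -1.8 -71.  124.4]
block_centre side 0.67 [  2.4 -70.7 122.7]
off [-70.4 -15.    4.5] twist 0.4491
off [-70.   17.1   4.5] twist 0.4491
off [-55.6  45.7   4.5] twist 0.4491
```

View pics/c2c.png

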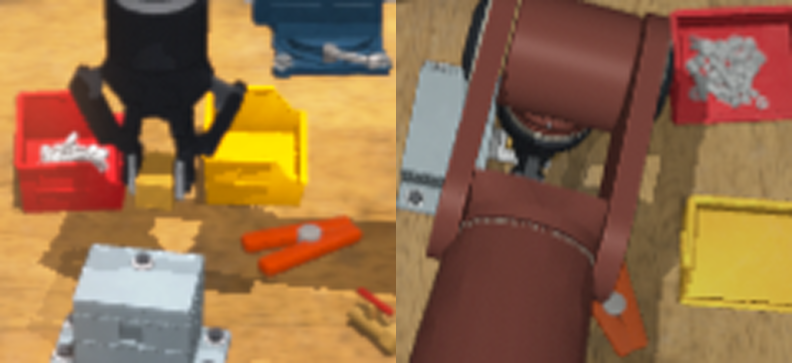

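The block is held and the ledge is clear. The yellow bin is empty, so I'll move the block over it.

>>> play_rows(increments=[{"offset": [-14, -3, 1], "twist": 0.09, "grip": 0.15}, {"offset": [-28, -6, 2], "twist": 0.18, "grip": 0.15}, {"offset": [-42, -9, 3], "twist": 0.27, "grip": 0.15}, {"offset": [-56, -12, 4], "twist": 0.36, "grip": 0.15}, {"offset": [-70, -15, 4.5], "twist": 0.449, "grip": 0.15}])

```text
time: 24.87
tool_pos: [0.5049, -0.1289, 0.2843]
tool_rot: [-0.0, 0.902, 0.432, -0.0]
contact_force: [-0.3, -1.0, -4.3]
gripper_width: 0.336
```

>>> play_rows(increments=[{"offset": [-14, 3, 1], "twist": 0.09, "grip": 0.15}, {"offset": [-28, 7, 2], "twist": 0.18, "grip": 0.15}, {"offset": [-42, 10, 3], "twist": 0.27, "grip": 0.15}, {"offset": [-56, 14, 4], "twist": 0.36, "grip": 0.15}, {"offset": [-70, 17, 4.5], "twist": 0.449, "grip": 0.15}])

```text
time: 25.28
tool_pos: [0.4746, -0.1944, 0.2799]
tool_rot: [-0.0, 0.975, 0.221, -0.0]
contact_force: [-0.0, 0.6, -3.5]
gripper_width: 0.337
```

>>> play_rows(increments=[{"offset": [-14, 11, 1], "twist": 0.112, "grip": 0.15}, {"offset": [-28, 23, 2], "twist": 0.224, "grip": 0.15}, {"offset": [-42, 34, 3], "twist": 0.336, "grip": 0.15}, {"offset": [-55.6, 45.7, 4.5], "twist": 0.449, "grip": 0.15}, {"offset": [-55.6, 45.7, 4.5], "twist": 0.449, "grip": 0.15}])

```text
time: 25.7
tool_pos: [0.4437, -0.2611, 0.2754]
tool_rot: [0.001, 1.0, -0.003, -0.0]
contact_force: [0.0, -0.5, -2.2]
gripper_width: 0.335
```

```bash
python3 look.py d1 block_centre empty_bin; python3 - <<'E'
from h import *
p,a,M=pose();plan(p,a,[.4445,-.2595,.183],np.radians(0),1)
E
```

```text
[ 0.4437 -0.2611  0.2754] -0.3064197965759 [-0.0007 -0.0013 -1.    ] 25.7 0.3351194478428072 [ 0.0079 -0.4524 -2.1604]
TCP in housing [ -44.2 -280.3  275.4]
block_centre top 0.45 [-102.5 -164.5   -1.2]
block_centre top 0.41 [ -44.  -282.4  115. ]
empty_bin top 0.62 [ -43.5 -280.9    2.9]
empty_bin top 0.6 [ 1.  76.3 15.8]
block_centre top 0.5 [ -44.3 -277.8  115.6]
empty_bin top 0.81 [ -39.8 -280.7    1.9]
block_centre top 0.46 [ -43.2 -276.2  117. ]
empty_bin top 0.64 [ -42.1 -280.     3.1]
block_centre side 0.43 [ -44.1 -280.8  110.3]
empty_bin side 0.63 [ -44.7 -277.2   -1. ]
block_centre side 0.56 [ -48.2 -281.4  111.2]
empty_bin side 0.79 [ -43.1 -278.    -1.6]
empty_bin side 0.72 [  5.2 229.7   8.9]
block_centre side 0.43 [ -46.8 -281.6  113.6]
empty_bin side 0.8 [ -44.  -275.7    1.2]
empty_bin side 0.6 [113.9 223.3  -0.6]
off [-0.2  0.4 92.6] twist 0.0003
```

>>> play_rows(increments=[{"offset": [0, 0, 30], "twist": 0, "grip": 0.15}, {"offset": [0, 0, 60], "twist": 0, "grip": 0.15}, {"offset": [0, 0, 80], "twist": 0, "grip": 0.15}, {"offset": [0, 0, 92], "twist": 0, "grip": 0.15}, {"offset": [0, 0, 97], "twist": 0, "grip": 0.15}])

```text
time: 27.02
tool_pos: [0.444, -0.2586, 0.1778]
tool_rot: [-0.002, 1.0, 0.0, -0.003]
contact_force: [-14.9, 10.0, 28.5]
gripper_width: 0.337
```

>>> play_rows(increments=[{"offset": [0, 0, 0], "twist": 0, "grip": 0.15}, {"offset": [0, 0, 0], "twist": 0, "grip": 0.3}, {"offset": [0, 0, 0], "twist": 0, "grip": 0.45}, {"offset": [0, 0, 0], "twist": 0, "grip": 0.55}, {"offset": [0, 0, 0], "twist": 0, "grip": 0.55}])

```text
time: 27.43
tool_pos: [0.4453, -0.2596, 0.1799]
tool_rot: [0.001, 1.0, 0.0, 0.001]
contact_force: [-0.6, 0.2, 0.5]
gripper_width: 0.548
```

>>> play_rows(increments=[{"offset": [0, 0, -20], "twist": 0, "grip": 0.55}, {"offset": [0, 0, -55], "twist": 0, "grip": 0.55}, {"offset": [0, 0, -90], "twist": 0, "grip": 0.55}, {"offset": [0, 0, -130], "twist": 0, "grip": 0.55}, {"offset": [0, 0, -170], "twist": 0, "grip": 0.55}])

```text
time: 27.85
tool_pos: [0.4444, -0.2588, 0.3507]
tool_rot: [0.0, 1.0, 0.0, 0.0]
contact_force: [0.3, -0.2, -0.6]
gripper_width: 0.555
```

>>> play_rows(increments=[{"offset": [0, 35, 0], "twist": 0, "grip": 0.55}, {"offset": [0, 75, 0], "twist": 0, "grip": 0.55}, {"offset": [0, 115, 0], "twist": 0, "grip": 0.55}, {"offset": [0, 150, 0], "twist": 0, "grip": 0.55}, {"offset": [0, 180, 0], "twist": 0, "grip": 0.55}])

```text
time: 28.27
tool_pos: [0.4444, -0.4414, 0.3496]
tool_rot: [0.001, 1.0, -0.0, 0.001]
contact_force: [0.1, 1.0, -0.7]
gripper_width: 0.546
```

```bash
python3 - <<'E'
from h import *
s=manip.state();print(s["tool_pos"],s["time"],s["contact_force"])
for c in("top","side"):
    im=manip.grab_frame(c)
    cv2.imwrite(f"pics/e_{c}.png",im)
    for q in("block_centre","drift_grip","drift_tip","tape","lock","clamp"):
        for d in manip.tip_of(q,c)[:2]:print(q,c,round(d["p"],2),w(c,d["xyz"]))
t=cv2.imread("pics/e_top.png")[130:290,180:480]; cv2.imwrite("pics/e.png",cv2.resize(t,None,fx=2.6,fy=2.6,interpolation=cv2.INTER_CUBIC))
E
```

```text
[ 0.4444 -0.4414  0.3496] 28.2667 [ 0.1205  0.9797 -0.6877]
block_centre top 0.66 [ 0.4445 -0.2605  0.019 ]
block_centre top 0.33 [0.7124 0.049  0.0025]
drift_grip top 0.75 [0.5855 0.3933 0.0092]
drift_grip top 0.66 [0.5538 0.0394 0.0479]
drift_tip top 0.72 [0.6836 0.4417 0.0048]
drift_tip top 0.58 [0.5683 0.0763 0.0134]
tape top 0.68 [0.7142 0.0523 0.0026]
lock top 0.5 [0.7045 0.189  0.0024]
clamp top 0.88 [ 0.4096 -0.1394  0.0028]
block_centre side 0.52 [ 0.4429 -0.2611  0.0118]
drift_grip side 0.94 [0.5882 0.3912 0.0062]
drift_grip side 0.9 [0.6048 0.229  0.0112]
drift_tip side 0.63 [0.682  0.4425 0.0103]
drift_tip side 0.57 [0.5696 0.0755 0.0112]
tape side 0.61 [ 0.7145  0.0501 -0.0009]
tape side 0.41 [ 0.6121 -0.2543 -0.003 ]
lock side 0.73 [0.6027 0.2241 0.0109]
lock side 0.57 [ 0.7119  0.1941 -0.0004]
clamp side 0.61 [ 0.4092 -0.1396 -0.0005]
```

View pics/e.png

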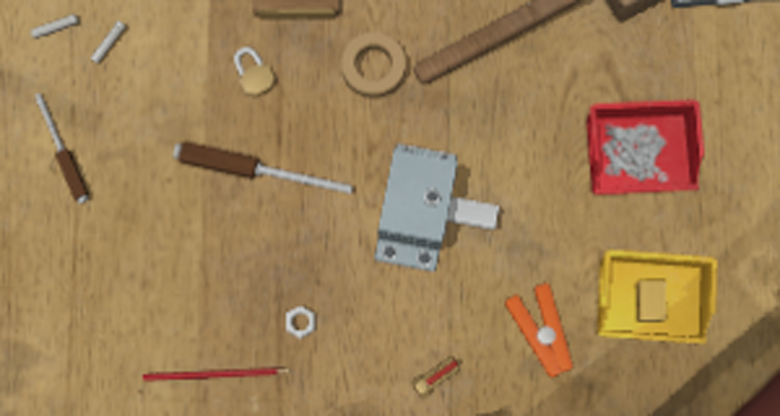

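The final view shows the block flat in the yellow bin at (652,300), the drift flat on the bench from (180,150) to (352,190), and the tape, padlock and clamp where they were. I'm handing the job in.

```bash
python3 -c "
from h import *
print(manip.job_done())"
```

```text
the job is handed in; nothing more can be done
None
```

The job is done and handed in at about 29 s on the robot's clock, against the 58 s limit. I got no verdict back.

- **Pushing out:** I used the larger of the two wooden-handled drifts and pushed the block out through the rear hole. The push took about 18 N. The block came to rest on the ledge about 10 mm clear of the mouth, with its centre about 21 mm short of the ledge end. The fingers first touched it there.
- **Block:** I gripped it from above and put it in the empty yellow bin. Both cameras place it at about (0.444, -0.261), lying flat.
- **Drift:** It lies flat on the bench behind the housing, its axis about 11–13 mm up. One last top-view detection put its handle on the housing, but the picture and the side camera show that is a misread.
- **Tape, padlock and clamp:** They measure within about 5 mm of where they started, which is the measuring noise.
- **Contact forces:** The block met the bin floor a little harder than I intended, about 34 N at the wrist. The drift met the bench at about 18 N. I only read forces at the end of each move, so brief peaks in between were not checked.

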